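# Clear the dryer's catch tray into the tote

### The job

Move the two finished rectangular tins from the dryer's sloping catch tray into the grey tote, so that they lie flat, lid up, side by side (not stacked) on the layer board inside. Set each one down gently: the height of the board is not known, so feel for it, and neither drop the tins nor ram them down. Leave the round tin in the tray and everything else on the bench where it is.

Things in the scene. Friction and masses are not known exactly. Their poses are not given: they have to be found in the camera images.
- tin_a_center (a point): finished rectangular lidded aluminium tin (two alike), 110 (x) by 54 (y) by 32 mm high, 0.15 to 0.31 kg, white printed panel on the lid. Lies lid up in one of the tray's three lanes, long side up the slope; at least 25 mm free beside its long sides: grip across the 54 mm. Point: its centre, half-way up; x along its length, z out through the lid (square to the slope at the start)
- tin_b_center (a point): finished rectangular lidded aluminium tin (two alike), 110 (x) by 54 (y) by 32 mm high, 0.15 to 0.31 kg, white printed panel on the lid. Lies lid up in one of the tray's three lanes, long side up the slope; at least 25 mm free beside its long sides: grip across the 54 mm. Point: its centre, half-way up; x along its length, z out through the lid (square to the slope at the start)
- round_tin_center (a point): closed round aluminium tin of another job, 68 mm across, 32 mm high, lying in the remaining lane of the catch tray, to be left there. Point: its centre, half-way up
- catch_tray: fixed catch tray at the end of a dryer belt: rubber-lined floor 200 (x, up the slope) by 340 mm (y), sloping 28 degrees, falling towards the robot; side walls 25 mm, lip at the low end 17 mm high; belt beyond the high end, its sides 205 mm above the bench. Origin: centre of the floor, 115 mm above the bench; z square to it. Stands left or right, the tote on the other side. Lanes 108 mm apart
- tote: fixed grey tote, open on top, outside 200 (x) by 280 (y) by 120 mm high, walls 5 mm, rim 6 mm wider. Origin: centre of its underside, on the bench; z up. In it lies a level brown card layer board, 186 by 266 mm, on packing that gives 1 mm for 8 N. Its top is 35 to 100 mm above the origin, different each time and not measured: feel for it with the tin
- ink_jar: black ink jar with a white cap, 68 mm across, 85 mm high; leave alone. Origin: centre of its underside
- spray_can: standing spray can, 56 mm across, 120 mm high; leave alone. Origin: centre of its underside
- tape_roll: lying roll of paper tape, 104 mm across, 25 mm high; leave alone. Origin: centre of its underside
- spatula_grip (a point): ink spatula lying flat on the bench; leave alone. Point: on its handle
- squeegee: wooden squeegee, 160 mm long, 74 mm high, standing on its handle; leave alone. Origin: centre of its underside
- ink_tub: plain white tub, 100 mm across, 100 mm high; leave alone. Origin: centre of its underside

How it is judged:
At the end, for the whole second after the job is handed in: Both rectangular tins lie at rest inside the tote (centres inside its walls and less than 125 mm above its underside), lid up and level within 0.15 rad, not stacked (centres more than 50 mm apart horizontally), and let go (x of tin_a_center in the frame of tote between -0.095 and 0.095 m and y of tin_a_center in the frame of tote between -0.135 and 0.135 m and z of each of tin_a_center, tin_b_center in the frame of tote below 0.125 m and angle between each of tin_a_center, tin_b_center's own z axis and vertical below 0.15 rad and linear speed of each of tin_a, tin_b below 0.02 m/s and angular speed of each of tin_a, tin_b below 0.2 rad/s and x of tin_b_center in the frame of tote between -0.095 and 0.095 m and y of tin_b_center in the frame of tote between -0.135 and 0.135 m and horizontal distance between tin_a_center and tin_b_center above 0.05 m); the robot touches nothing.
It fails at once if a tin is dropped or thrown into the tote (faster than 0.4 m/s inside it) ((x of tin_a_center in the frame of tote between -0.095 and 0.095 m and y of tin_a_center in the frame of tote between -0.135 and 0.135 m and z of tin_a_center in the frame of tote below 0.125 m and linear speed of tin_a above 0.4 m/s) or (x of tin_b_center in the frame of tote between -0.095 and 0.095 m and y of tin_b_center in the frame of tote between -0.135 and 0.135 m and z of tin_b_center in the frame of tote below 0.125 m and linear speed of tin_b above 0.4 m/s)).
It fails at once if a tin is rammed against the tote or its board with more than 30 N (contact force between any of tin_a, tin_b and tote above 30 N).
It fails at once if the round tin or another thing on the bench is shifted by more than 25 mm (distance of any of round_tin_center, ink_jar, spray_can, tape_roll, spatula_grip, squeegee, ink_tub from where it was at the start of the episode above 0.025 m).
It also fails if it takes over 56 s, if anything falls off the work surface, if the arm or the gripper's body presses on something with over 40 N, if the wrist force passes 120 N, or if a joint passes its speed limit or range.

### The arm

A 7-joint arm with a two-finger parallel gripper is mounted at the origin on the work surface. World frame = base frame: x ahead of the robot, y to its left, z up, the work surface at z = 0. Lengths are in m, angles in rad, forces in N, time in s.
With the tool pointing down it reaches from about 0.35 to 0.9 m from the base axis. Payload 7.2 kg.
Tool frame: the origin (TCP) lies midway between the tips of the shut fingers; the grasp point (between the pads) lies 19 mm behind it; z points along the fingers, y is the line along which they close (so a half turn about z gives the same grasp; the last joint's range is limited). The gripper opens to 88 mm and grips with 3 to 60 N. Pads are 20 mm wide; open, the fingers measure 115 mm over their backs; the gripper's body (75 mm by 178 mm) begins 61 mm behind the grasp point.
Start: joints at [1.191, 0.411, -0.013, 1.596, 0.006, 1.134, -0.082], TCP at [0.192, -0.595, 0.223] pointing down, gripper open.
Joint ranges: [-2.95, 2.95], [-0.29, 1.99], [-1.47, 1.44], [0.14, 2.54], [-1.03, 4.17], [0.13, 1.85], [-2.86, 2.86]. Speed limits (rad/s): [2.39, 2.39, 3.01, 3.01, 3.14, 3.14, 3.14].

### API

Orientations are given as [roll, pitch, yaw] about the fixed x, y, z axes, in that order (R = Rz(yaw) Ry(pitch) Rx(roll)).
In Python, from cell import * gives the robot as it stands. The module is installed in compiled form; this text tells all that it offers.
- The arm moves only by the tool drive_tool, never from a script. Its argument "steps" is a list of rows, each a list of 2 entries, a list of its own where there are three numbers: the shift along the tool's x, y, z in m, then the turn, a rotation vector about the tool's x, y, z in rad. A call has 1 to 10 rows; each row shifts and turns the commanded pose from where the row before left it, along the tool's axes as they then stand; what a row does not reach is not made up. A row lasts 1/12 s, in which the tool goes at most 41.7 mm and 7.16 degrees, less where a joint would pass 70% of its speed; a pose out of reach is approached as far as the arm can. A call is refused whole if a number of a shift passes 0.0417 or a number of a turn 0.125, either way. A call with a gripper value outside its range is refused whole. "hand" is the finger opening in m, from 0 to 0.0878, set as the call begins (left out, the last holds). The fingers move at their own pace and stop on an object; "squeeze" is the grip in N (left out, the last holds). Time passes only in rows, so rows that do not move let the fingers close. It gives the time, the measured TCP pose, the force, the opening and the grip force at its end, in the units of the state.
- sense(): the state, without advancing time (a new reading comes with each control period).
- grab_frame(name): name is "side" or "top" or "wrist"; returns a dict with "color" (384x512x3 uint8, red, green, blue), "z_map" (384x512 float32, m along the optical axis (not along the pixel's ray), 0 where there is no reading), "camera_matrix" (3x3 intrinsics, pixels), "xyz" and "rotation" of the camera in the world. Camera axes: x right, y down, z forward; pixel columns grow to the right and rows downward; lengths in m; the calibration is good to about 2 mm. A picture is of the moment at which its call begins.
- job_done(): hands the job in; it is judged then, once.
The state is a dict: "t": time; "joints": joint angles; "joint_velocities": joint speeds; "joint_torque": joint torques, N m; "ee_pos": TCP position; "tool_rot": TCP orientation; "ft_force": force on the tool from outside, world axes, zero at the start; "wrist_torque": the same for the moment, N m; "gripper_width": finger opening in m; "finger_force": force on a finger pad.
Only numpy, scipy, OpenCV 4.12 (cv2) and the standard library are available. Lean on these libraries where they do the work, as an engineer would, in place of code of your own. Each camera call takes 0.05 s, during which the arm holds its last target. There are 200 camera calls.

## Working session

There is one attempt and no reset: what is moved stays moved. The work goes in short steps, Python scripts to look and compute and a tool call to move; the robot and the scene stay as the last step left them, time stands still between calls to the robot, and variables do not carry over. Pictures are saved under pics/ and viewed, at most 10 in all, crops included, and the job is handed in when it is done.

Besides the shell and the picture viewer there is one more tool, called after "Emit:" as name([rows], argument=value, ...), one row to a line, values as JSON. drive_tool: Moves the arm, as the interface text tells. Its arguments: {"type":"object","properties":{"steps":{"type":"array"},"hand":{"type":"number"},"squeeze":{"type":"number"}},"required":["steps"]}

```bash
mkdir -p pics
cat > h.py <<'E'
from cell import *
import numpy as np, cv2
def pts(f):
    z=f["z_map"];K=np.array(f["camera_matrix"]);v,u=np.mgrid[:z.shape[0],:z.shape[1]]
    p=np.stack([(u-K[0,2])/K[0,0]*z,(v-K[1,2])/K[1,1]*z,z],-1)
    R=np.array(f["rotation"])
    if R.shape!=(3,3): print("rot",R)
    return p@R.T+np.array(f["xyz"])
E
python3 - <<'E'
from h import *
import pickle
fs={n:grab_frame(n) for n in("side","top")}
pickle.dump(fs,open("f0.pkl","wb"))
for n,f in fs.items():
    print(n,f["xyz"],f["rotation"],f["camera_matrix"])
im=np.hstack([fs["top"]["color"],fs["side"]["color"]])[:,:,::-1]
cv2.imwrite("pics/top.png",np.ascontiguousarray(fs["top"]["color"][:,:,::-1]))
cv2.imwrite("pics/side.png",np.ascontiguousarray(fs["side"]["color"][:,:,::-1]))
print(sense())
E
```

```text
side [0.17632043 0.80219009 1.17507274] [-2.46686889 -0.00440891 -2.77709455] [[355.87046883   0.         254.97099015]
 [  0.         355.87046883 194.2244447 ]
 [  0.           0.           1.        ]]
top [ 0.31234834 -0.0074582   1.21019221] [-3.00702856e+00  2.10549964e-04 -1.56144164e+00] [[348.28524427   0.         255.52390393]
 [  0.         348.28524427 194.58272601]
 [  0.           0.           1.        ]]
{'t': 0.1, 'joints': array([ 1.19080035,  0.41183236, -0.01271525,  1.59693852,  0.00560303,
        1.13432893, -0.08221115]), 'joint_velocities': array([ 1.83308728e-03, -4.60458726e-04,  9.58778504e-05, -4.34820184e-03,
        1.37292357e-03, -3.13418773e-04,  3.54348418e-04]), 'joint_torque': array([ 2.72385332e-03, -5.89098573e+01,  6.44424185e-01, -2.91711330e+01,
       -5.36296517e-02,  1.45820685e-02,  2.39412270e-05]), 'ee_pos': array([ 0.19155368, -0.59444067,  0.22189435]), 'tool_rot': array([-3.14012493e+00,  1.05475060e-04,  3.11813245e-01]), 'ft_force': array([ 0.75909293,  0.46330595, -0.68771558]), 'wrist_torque': array([ 0.01782251,  0.0247999 , -0.01317402]), 'finger_force': 0.0, 'gripper_width': 0.08761129968841513}
```

View pics/top.png

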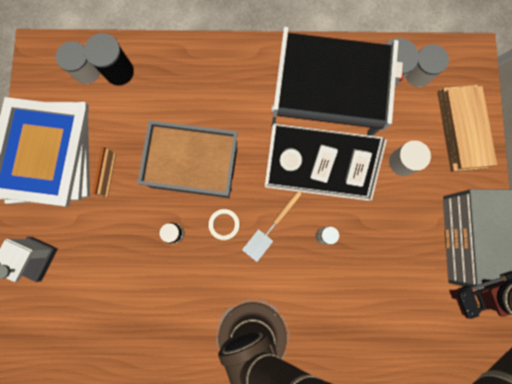

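View pics/side.png

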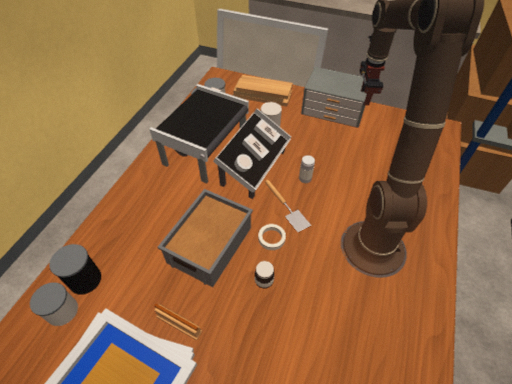

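The top view shows the tote around (190,158), the round tin at (291,159), and the rectangular tins at (323,163) and (358,168). The tray falls toward the robot. The spray can (330,236), spatula and tape lie in front of it.

```bash
cat > h.py <<'E'
from cell import *
import numpy as np, cv2
from scipy.spatial.transform import Rotation as Ro
def pts(f):
    z=f["z_map"];K=np.array(f["camera_matrix"]);v,u=np.mgrid[:z.shape[0],:z.shape[1]]
    p=np.stack([(u-K[0,2])/K[0,0]*z,(v-K[1,2])/K[1,1]*z,z],-1)
    return p@Ro.from_euler("xyz",f["rotation"]).as_matrix().T+np.array(f["xyz"])
E
python3 - <<'E'
from h import *
import pickle
fs=pickle.load(open("f0.pkl","rb"))
c0={"top":[(291,159),(323,163),(358,168)],"side":[(244,162),(257,146),(268,130)]}
for n,f in fs.items():
    P=pts(f);col=f["color"].astype(int)
    print(n,"bench",P[300,100] if n=="top" else P[330,330])
    w=((col.min(2)>150)&(f["z_map"]>0)).astype(np.uint8)
    N,L,S,C=cv2.connectedComponentsWithStats(w)
    for c in c0[n]:
        l=L[c[1]-4:c[1]+5,c[0]-4:c[0]+5].ravel();l=l[l>0]
        if len(l)==0: print(c,"none",col[c[1],c[0]]);continue
        l=np.bincount(l).argmax()
        q=P[L==l];m=q.mean(0);q=q[np.linalg.norm(q-m,axis=1)<.08]
        A=np.c_[q[:,:2],np.ones(len(q))];pl=np.linalg.lstsq(A,q[:,2],rcond=None)[0]
        nz=np.r_[-pl[:2],1];nz/=np.linalg.norm(nz)
        r=cv2.minAreaRect(q[:,:2].astype(np.float32))
        print(c,S[l],"mean",q.mean(0).round(4),"n",nz.round(3),"rect",np.round(r[0],4),np.round(r[1],4),round(r[2],1))
    # tote board by colour in tote area & tote rim by height
    if n=="top":
        for uv in [(190,150),(200,170),(165,140),(225,180)]: print("board",P[uv[1],uv[0]].round(4))
        roi=np.zeros(w.shape,bool);roi[110:205,130:245]=1
        rim=roi&(P[...,2]>.108)&(P[...,2]<.13)
        r=cv2.minAreaRect(P[rim][:,:2].astype(np.float32));print("rim",np.round(r[0],4),np.round(r[1],4),r[2],np.median(P[rim][:,2]))
        roi[:]=0;roi[118:205,262:390]=1
        dk=roi&(col.max(2)<60)&(P[...,2]>.05)&(P[...,2]<.18)
        q=P[dk]
        for i in range(4):
            A=np.c_[q[:,:2],np.ones(len(q))];pl=np.linalg.lstsq(A,q[:,2],rcond=None)[0];e=abs(A@pl-q[:,2]);q=q[e<max(.004,2*np.median(e))]
        nz=np.r_[-pl[:2],1];nz/=np.linalg.norm(nz);print("floor n",nz.round(4),"slope",np.degrees(np.arccos(nz[2])),"down-yaw",np.degrees(np.arctan2(nz[1],nz[0])),len(q))
        r=cv2.minAreaRect(q[:,:2].astype(np.float32));print("floor rect",r, "pl",pl, q[:,2].min(),q[:,2].max())
E
```

```text
side bench [ 0.07848859  0.36089873 -0.00111652]
(244, 162) [237 155  15  14 169] mean [ 0.5679 -0.1143  0.1416] n [-0.46  -0.057  0.886] rect [ 0.5726 -0.1259] [0.0557 0.0882] 21.5
(257, 146) [244 134  25  24 214] mean [ 0.5557 -0.2165  0.1422] n [-0.468  0.034  0.883] rect [ 0.5557 -0.2171] [0.0568 0.0972] 77.3
(268, 130) [256 119  24  23 191] mean [ 0.543  -0.3295  0.1399] n [-0.482 -0.23   0.845] rect [ 0.5427 -0.3432] [0.0912 0.1002] 82.9
top bench [0.11307267 0.51454204 0.00075248]
(291, 159) [280 149  22  21 357] mean [ 0.5692 -0.1141  0.1435] n [-0.453  0.048  0.89 ] rect [ 0.5704 -0.1144] [0.0594 0.0661] 0.9
(323, 163) [311 146  26  36 533] mean [ 0.5574 -0.2181  0.144 ] n [-0.467  0.06   0.882] rect [ 0.5569 -0.2183] [0.0534 0.0981] 74.7
(358, 168) [347 150  24  36 523] mean [ 0.5446 -0.3265  0.144 ] n [-0.464  0.056  0.884] rect [ 0.5439 -0.3272] [0.0539 0.0981] 80.6
board [0.6089 0.2108 0.0962]
board [0.5422 0.1758 0.0967]
board [0.6404 0.293  0.1015]
board [0.5093 0.0934 0.1002]
rim [0.5801 0.2139] [0.2934 0.2137] 83.11344909667969 0.11956060609865371
floor n [-0.458   0.0502  0.8875] slope 27.43643128648964 down-yaw 173.7419707699451 3165
floor rect ((0.5884511470794678, -0.22237129509449005), (0.32372087240219116, 0.20179134607315063), 83.1092758178711) pl [ 0.5160641  -0.0565914  -0.19246576] 0.06826754231490573 0.17715864699247552
```

```bash
cat >> h.py <<'E'
def mv(T0,T1,n):
    "constant row taking pose T0 to T1 (pos,R) in n rows"
    R0,R1=T0[1],T1[1];r=(R0.inv()*R1).as_rotvec()/n
    M=sum(Ro.from_rotvec(r*k).as_matrix() for k in range(n))
    d=np.linalg.solve(M,R0.inv().apply(T1[0]-T0[0]))
    print(n,"rows:",d.round(4).tolist(),r.round(4).tolist());
def now():
    s=sense();return np.array(s["ee_pos"]),Ro.from_euler("xyz",s["tool_rot"])
E
cat > m.py <<'E'
from h import *
import pickle
f=pickle.load(open("f0.pkl","rb"))["top"];P=pts(f);col=f["color"].astype(int)
w=((col.min(2)>150)&(f["z_map"]>0)).astype(np.uint8)
N,L,S,C=cv2.connectedComponentsWithStats(w)
n=np.array([-np.sin(np.radians(28))*np.cos(.121),np.sin(np.radians(28))*np.sin(.121),np.cos(np.radians(28))])
yx=np.array([np.sin(.121),np.cos(.121),0]);xx=np.cross(yx,n)
out={}
for name,c in (("A",(323,163)),("B",(358,168))):
    q=P[L==L[c[1],c[0]-6]] if L[c[1],c[0]]==0 else P[L==L[c[1],c[0]]]
    m=np.median(q,0);ab=np.c_[(q-m)@xx,(q-m)@yx].astype(np.float32)
    r=cv2.minAreaRect(ab);cen=m+r[0][0]*xx+r[0][1]*yx
    ev=np.linalg.eigh(np.cov(ab.T))[1][:,1];ev*=np.sign(ev[0])
    a=np.arctan2(ev[1],ev[0])
    print(name,"rect",r,"pca",np.degrees(a),"cen",cen.round(4))
    X=np.cos(a)*xx+np.sin(a)*yx
    R=Ro.from_matrix(np.c_[X,np.cross(-n,X),-n])
    out[name]=(cen,n,R.as_rotvec())
pickle.dump(out,open("tins.pkl","wb"))
c,n,r=out["A"];R=Ro.from_rotvec(r)
T0=now();T1=(T0[0]+[0.1,.15,.12],T0[1]);T2=(c+.09*n,R);T3=(c-.027*n,R)
mv(T0,T2,20);mv(T0,T1,8);mv(T1,T2,12);mv(T2,T3,8)
E
python3 m.py
```

```text
A rect ((-0.003420703113079071, 7.095187902450562e-05), (0.05376070365309715, 0.11008259654045105), 82.38695526123047) pca -7.492976866997541 cen [ 0.5558 -0.2181  0.1428]
B rect ((-0.0045104846358299255, -0.0004448145627975464), (0.05397048592567444, 0.10974586755037308), 87.88101959228516) pca -1.87994565622961 cen [ 0.5425 -0.327   0.1434]
20 rows: [0.0169, -0.0185, 0.0041] [-0.0038, 0.0245, 0.0276]
8 rows: [0.0176, -0.014, -0.015] [0.0, 0.0, 0.0]
12 rows: [0.0173, -0.0186, 0.0144] [-0.0063, 0.0408, 0.046]
8 rows: [0.0, -0.0, 0.0146] [0.0, 0.0, 0.0]
```

Emit:
drive_tool([
  [[0.0176,-0.014,-0.015],[0,0,0]],
  [[0.0176,-0.014,-0.015],[0,0,0]],
  [[0.0176,-0.014,-0.015],[0,0,0]],
  [[0.0176,-0.014,-0.015],[0,0,0]],
  [[0.0176,-0.014,-0.015],[0,0,0]],
  [[0.0176,-0.014,-0.015],[0,0,0]],
  [[0.0176,-0.014,-0.015],[0,0,0]],
  [[0.0176,-0.014,-0.015],[0,0,0]],
], hand=0.073)

```text
t: 0.77
ee_pos: [0.2917, -0.4439, 0.3431]
tool_rot: [-3.141, 0.0, 0.312]
ft_force: [0.7, 0.3, -0.0]
gripper_width: 0.0736
finger_force: 0.0
```

Emit:
drive_tool([
  [[0.0173,-0.0186,0.0144],[-0.0063,0.0408,0.046]],
  [[0.0173,-0.0186,0.0144],[-0.0063,0.0408,0.046]],
  [[0.0173,-0.0186,0.0144],[-0.0063,0.0408,0.046]],
  [[0.0173,-0.0186,0.0144],[-0.0063,0.0408,0.046]],
  [[0.0173,-0.0186,0.0144],[-0.0063,0.0408,0.046]],
  [[0.0173,-0.0186,0.0144],[-0.0063,0.0408,0.046]],
  [[0.0173,-0.0186,0.0144],[-0.0063,0.0408,0.046]],
  [[0.0173,-0.0186,0.0144],[-0.0063,0.0408,0.046]],
  [[0.0173,-0.0186,0.0144],[-0.0063,0.0408,0.046]],
  [[0.0173,-0.0186,0.0144],[-0.0063,0.0408,0.046]],
])

```text
t: 1.6
ee_pos: [0.4652, -0.2425, 0.2328]
tool_rot: [-3.106, -0.409, -0.165]
ft_force: [-0.2, -0.3, -0.7]
gripper_width: 0.073
finger_force: 0.0
```

Emit:
drive_tool([
  [[0.0173,-0.0186,0.0144],[-0.0063,0.0408,0.046]],
  [[0.0173,-0.0186,0.0144],[-0.0063,0.0408,0.046]],
  [[0,0,0],[0,0,0]],
  [[0,0,0],[0,0,0]],
])

```text
t: 1.93
ee_pos: [0.5141, -0.2124, 0.2221]
tool_rot: [-3.073, -0.483, -0.265]
ft_force: [-0.5, -0.3, -0.2]
gripper_width: 0.0732
finger_force: 0.0
```

```bash
cat > a.py <<'E'
from h import *
import pickle,sys
c,n,r=pickle.load(open("tins.pkl","rb"))[sys.argv[1]];R=Ro.from_rotvec(r)
T0=now();T2=(c+.09*n,R);T3=(c-.027*n,R)
s=sense();print(s["t"],s["ee_pos"],s["gripper_width"],s["ft_force"]);mv(T0,T2,2);mv(T0,T3,8);mv(T0,T3,10)
if len(sys.argv)>2:
    cv2.imwrite("pics/%s.png"%sys.argv[2],np.ascontiguousarray(grab_frame("wrist")["color"][:,:,::-1]))
E
python3 a.py A w1
```

```text
1.9333 [ 0.51407017 -0.2123638   0.22211385] 0.07321739066652552 [-0.51928968 -0.32751512 -0.24075827]
2 rows: [0.0, 0.0003, -0.0001] [-0.0004, 0.0008, 0.0016]
8 rows: [0.0, 0.0001, 0.0146] [-0.0001, 0.0002, 0.0004]
10 rows: [0.0, 0.0001, 0.0117] [-0.0001, 0.0002, 0.0003]
```

View pics/w1.png

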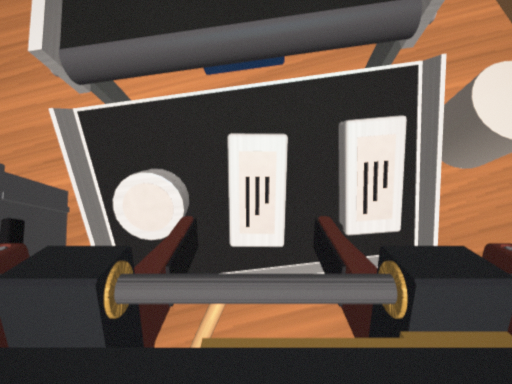

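The wrist view shows the middle tin square and centred between the fingers (column 257), so I go down and grip.

Emit:
drive_tool([
  [[0,0,0.0117],[0,0,0]],
  [[0,0,0.0117],[0,0,0]],
  [[0,0,0.0117],[0,0,0]],
  [[0,0,0.0117],[0,0,0]],
  [[0,0,0.0117],[0,0,0]],
  [[0,0,0.0117],[0,0,0]],
  [[0,0,0.0117],[0,0,0]],
  [[0,0,0.0117],[0,0,0]],
  [[0,0,0.0117],[0,0,0]],
  [[0,0,0.0117],[0,0,0]],
])

```text
t: 2.82
ee_pos: [0.569, -0.221, 0.1187]
tool_rot: [-3.074, -0.484, -0.269]
ft_force: [0.7, -0.6, -0.2]
gripper_width: 0.073
finger_force: 0.0
```

Emit:
drive_tool([
  [[0,0,0],[0,0,0]],
  [[0,0,0],[0,0,0]],
  [[0,0,0],[0,0,0]],
  [[0,0,0],[0,0,0]],
  [[0,0,0],[0,0,0]],
  [[0,0,0],[0,0,0]],
], hand=0.03, squeeze=30)

```text
t: 3.32
ee_pos: [0.5682, -0.2207, 0.1198]
tool_rot: [-3.074, -0.484, -0.268]
ft_force: [-0.3, -0.3, -2.2]
gripper_width: 0.0538
finger_force: 30.0
```

Emit:
drive_tool([
  [[0,0,-0.006],[0,0,0]],
  [[0,0,-0.01],[0,0,0]],
  [[0,0,-0.012],[0,0,0]],
  [[0,0,-0.015],[0,0,0]],
  [[0,0,-0.015],[0,0,0]],
  [[0,0,-0.015],[0,0,0]],
  [[0,0,-0.015],[0,0,0]],
  [[0,0,-0.012],[0,0,0]],
  [[0,0,0],[0,0,0]],
  [[0,0,0],[0,0,0]],
])

```text
t: 4.15
ee_pos: [0.522, -0.2153, 0.2092]
tool_rot: [-3.075, -0.487, -0.268]
ft_force: [0.1, -0.1, -3.9]
gripper_width: 0.054
finger_force: 30.0
```

```bash
cat > p.py <<'E'
from h import *
import sys
# tote centre, yaw; side y offset from argv
o=np.array([.580,.214,0]);yaw=np.radians(-6.9);y=float(sys.argv[1])
Rt=Ro.from_euler("xyz",[np.pi,0,yaw]);g=o+Ro.from_euler("z",yaw).apply([0,y,0])
T0=now();T1=(T0[0]*[1,1,0]+[-.02,.06,.28],T0[1]);T2=(g+[0,0,.185],Rt)
s=sense();print(s["t"],s["ee_pos"],s["gripper_width"],s["ft_force"],s["finger_force"])
mv(T0,T1,5);mv(T1,T2,20);mv(T0,T2,2)
E
python3 p.py -0.058; python3 p.py 0.058
```

```text
4.15 [ 0.52198309 -0.21533707  0.20921281] 0.05397273177222222 [ 0.06725426 -0.14347575 -3.88136381] 29.990546107292175
5 rows: [0.0004, -0.0115, -0.0151] [0.0, 0.0, 0.0]
20 rows: [-0.0007, -0.0159, 0.0052] [-0.0015, -0.0245, -0.0064]
2 rows: [-0.0201, -0.1866, 0.0136] [-0.0147, -0.2452, -0.0644]
4.15 [ 0.52198309 -0.21533707  0.20921281] 0.05397273177222222 [ 0.06725426 -0.14347575 -3.88136381] 29.990546107292175
5 rows: [0.0004, -0.0115, -0.0151] [0.0, 0.0, 0.0]
20 rows: [-0.0011, -0.0217, 0.0053] [-0.0015, -0.0245, -0.0064]
2 rows: [-0.0258, -0.2444, 0.0139] [-0.0147, -0.2452, -0.0644]
```

Emit:
drive_tool([
  [[0.0004,-0.0115,-0.0151],[0,0,0]],
  [[0.0004,-0.0115,-0.0151],[0,0,0]],
  [[0.0004,-0.0115,-0.0151],[0,0,0]],
  [[0.0004,-0.0115,-0.0151],[0,0,0]],
  [[0.0004,-0.0115,-0.0151],[0,0,0]],
])

```text
t: 4.57
ee_pos: [0.5015, -0.1544, 0.2787]
tool_rot: [-3.073, -0.483, -0.268]
ft_force: [0.6, 0.2, -2.5]
gripper_width: 0.0536
finger_force: 30.0
```

Emit:
drive_tool([
  [[-0.0011,-0.0217,0.0053],[-0.0015,-0.0245,-0.0064]],
  [[-0.0011,-0.0217,0.0053],[-0.0015,-0.0245,-0.0064]],
  [[-0.0011,-0.0217,0.0053],[-0.0015,-0.0245,-0.0064]],
  [[-0.0011,-0.0217,0.0053],[-0.0015,-0.0245,-0.0064]],
  [[-0.0011,-0.0217,0.0053],[-0.0015,-0.0245,-0.0064]],
  [[-0.0011,-0.0217,0.0053],[-0.0015,-0.0245,-0.0064]],
  [[-0.0011,-0.0217,0.0053],[-0.0015,-0.0245,-0.0064]],
  [[-0.0011,-0.0217,0.0053],[-0.0015,-0.0245,-0.0064]],
  [[-0.0011,-0.0217,0.0053],[-0.0015,-0.0245,-0.0064]],
  [[-0.0011,-0.0217,0.0053],[-0.0015,-0.0245,-0.0064]],
])

```text
t: 5.4
ee_pos: [0.5574, 0.0581, 0.234]
tool_rot: [-3.117, -0.241, -0.188]
ft_force: [-0.1, -0.0, -3.5]
gripper_width: 0.0542
finger_force: 30.0
```

Emit:
drive_tool([
  [[-0.0011,-0.0217,0.0053],[-0.0015,-0.0245,-0.0064]],
  [[-0.0011,-0.0217,0.0053],[-0.0015,-0.0245,-0.0064]],
  [[-0.0011,-0.0217,0.0053],[-0.0015,-0.0245,-0.0064]],
  [[-0.0011,-0.0217,0.0053],[-0.0015,-0.0245,-0.0064]],
  [[-0.0011,-0.0217,0.0053],[-0.0015,-0.0245,-0.0064]],
  [[-0.0011,-0.0217,0.0053],[-0.0015,-0.0245,-0.0064]],
  [[-0.0011,-0.0217,0.0053],[-0.0015,-0.0245,-0.0064]],
  [[-0.0011,-0.0217,0.0053],[-0.0015,-0.0245,-0.0064]],
  [[-0.0011,-0.0217,0.0053],[-0.0015,-0.0245,-0.0064]],
  [[-0.0011,-0.0217,0.0053],[-0.0015,-0.0245,-0.0064]],
])

```text
t: 6.23
ee_pos: [0.5872, 0.2735, 0.1823]
tool_rot: [-3.141, 0.004, -0.121]
ft_force: [0.5, -0.6, -2.2]
gripper_width: 0.054
finger_force: 30.0
```

Emit:
drive_tool([
  [[0,0,0],[0,0,0]],
  [[0,0,0],[0,0,0]],
  [[0,0,0],[0,0,0]],
])

```text
t: 6.48
ee_pos: [0.587, 0.2719, 0.1828]
tool_rot: [-3.141, 0.002, -0.121]
ft_force: [-0.3, -0.7, -2.6]
gripper_width: 0.054
finger_force: 30.0
```

```bash
python3 p.py 0.058
python3 - <<'E'
from h import *
a=[grab_frame(n)["color"][:,:,::-1] for n in("side","wrist")]
cv2.imwrite("pics/sw1.png",np.vstack([cv2.resize(np.ascontiguousarray(a[0][150:300,120:320]),(400,300)),cv2.resize(np.ascontiguousarray(a[1]),(400,300))]))
E
```

```text
6.4833 [0.58700558 0.27189207 0.18283215] 0.05397186963838498 [-0.25795385 -0.73163722 -2.61169119] 29.990320801734924
5 rows: [-0.0055, -0.0114, -0.0194] [0.0, 0.0, 0.0]
20 rows: [0.0014, 0.0029, 0.0047] [-0.0, 0.0001, -0.0]
2 rows: [-0.0, 0.0002, -0.0011] [-0.0001, 0.0012, -0.0002]
```

View pics/sw1.png

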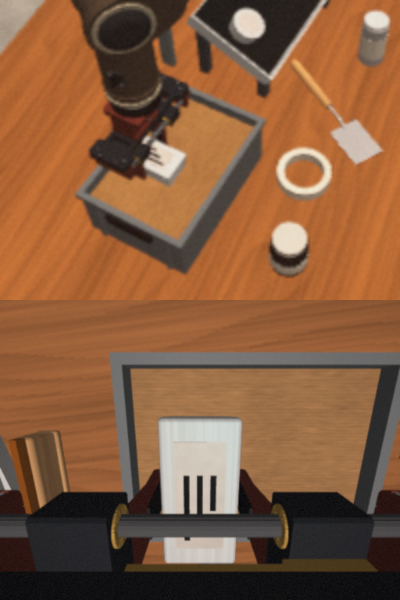

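The tin is held straight and clear of the tote walls. I'll lower it to just above the highest possible board level, then feel.

Emit:
drive_tool([
  [[0,0,0.008],[0,0,0]],
  [[0,0,0.01],[0,0,0]],
  [[0,0,0.01],[0,0,0]],
  [[0,0,0.01],[0,0,0]],
  [[0,0,0.01],[0,0,0]],
  [[0,0,0.01],[0,0,0]],
  [[0,0,0.008],[0,0,0]],
  [[0,0,0.005],[0,0,0]],
  [[0,0,0],[0,0,0]],
  [[0,0,0],[0,0,0]],
])

```text
t: 7.42
ee_pos: [0.587, 0.2725, 0.1127]
tool_rot: [-3.141, 0.002, -0.121]
ft_force: [0.0, 0.9, -2.4]
gripper_width: 0.0536
finger_force: 30.0
```

Run:
```python
from h import *
import pickle
for f in (pickle.load(open("f0.pkl","rb"))["top"],pickle.load(open("f0.pkl","rb"))["side"],grab_frame("wrist")):
    P=pts(f);a=np.radians(-6.9);d=P[...,:2]-[.58,.214];x=d@[np.cos(a),np.sin(a)];y=d@[-np.sin(a),np.cos(a)]
    h=cv2.cvtColor(f["color"],cv2.COLOR_RGB2HSV)[...,1]
    k=(abs(x)<.085)&(abs(y)<.125)&(h>70)&(P[...,2]<.125)&(P[...,2]>.01)
    print(k.sum(),np.percentile(P[k][:,2],[5,25,50,75,95]).round(4))
```

```text
3877 [0.0959 0.098  0.0995 0.1009 0.1028]
2813 [0.0951 0.0972 0.0986 0.1001 0.1022]
46600 [0.0966 0.0972 0.0976 0.0981 0.0987]
```

Emit:
drive_tool([
  [[0,0,0.002],[0,0,0]],
  [[0,0,0.002],[0,0,0]],
  [[0,0,0.001],[0,0,0]],
  [[0,0,0],[0,0,0]],
  [[0,0,0],[0,0,0]],
])

```text
t: 7.88
ee_pos: [0.587, 0.2724, 0.1079]
tool_rot: [-3.141, 0.002, -0.121]
ft_force: [0.1, 0.9, -2.1]
gripper_width: 0.0538
finger_force: 30.0
```

Emit:
drive_tool([
  [[0,0,0.001],[0,0,0]],
  [[0,0,0.001],[0,0,0]],
  [[0,0,0],[0,0,0]],
])

```text
t: 8.13
ee_pos: [0.5869, 0.2723, 0.1057]
tool_rot: [-3.141, 0.002, -0.121]
ft_force: [-0.0, 0.1, -2.9]
gripper_width: 0.0537
finger_force: 30.0
```

Emit:
drive_tool([
  [[0,0,0.001],[0,0,0]],
  [[0,0,0.001],[0,0,0]],
  [[0,0,0],[0,0,0]],
])

```text
t: 8.38
ee_pos: [0.5871, 0.2725, 0.1043]
tool_rot: [-3.141, 0.001, -0.121]
ft_force: [-2.1, -1.0, 2.6]
gripper_width: 0.0542
finger_force: 30.0
```

Contact: the vertical force rose about 5 N. I'll press a touch more, to seat it, and then let go.

Emit:
drive_tool([
  [[0,0,0.0005],[0,0,0]],
  [[0,0,0],[0,0,0]],
  [[0,0,0],[0,0,0]],
])

```text
t: 8.63
ee_pos: [0.5871, 0.2725, 0.104]
tool_rot: [-3.141, 0.001, -0.121]
ft_force: [-1.9, -2.1, 5.0]
gripper_width: 0.0538
finger_force: 30.0
```

Emit:
drive_tool([
  [[0,0,0],[0,0,0]],
  [[0,0,0],[0,0,0]],
  [[0,0,0],[0,0,0]],
  [[0,0,0],[0,0,0]],
], hand=0.068)

```text
t: 8.97
ee_pos: [0.5871, 0.2725, 0.1033]
tool_rot: [-3.14, 0.001, -0.121]
ft_force: [-0.4, 0.2, -0.6]
gripper_width: 0.0678
finger_force: 0.0
```

Emit:
drive_tool([
  [[0,0,-0.006],[0,0,0]],
  [[0,0,-0.012],[0,0,0]],
  [[0,0,-0.02],[0,0,0]],
  [[0,0,-0.03],[0,0,0]],
  [[0,0,-0.03],[0,0,0]],
  [[0,0,-0.03],[0,0,0]],
  [[0,0,-0.03],[0,0,0]],
])

```text
t: 9.55
ee_pos: [0.587, 0.2724, 0.2643]
tool_rot: [-3.14, 0.001, -0.12]
ft_force: [0.7, -0.9, 0.3]
gripper_width: 0.0678
finger_force: 0.0
```

Run:
```python
from h import *
import pickle
c,n,r=pickle.load(open("tins.pkl","rb"))["B"]
T0=now();T2=(c+.09*n,Ro.from_rotvec(r));print(sense()["t"],T0[0],sense()["gripper_width"]);mv(T0,T2,20)
```

```text
9.55 [0.58701414 0.27242976 0.26426449] 0.06776330524504284
20 rows: [-0.0007, 0.03, 0.0018] [0.0003, 0.0245, 0.0016]
```

Emit:
drive_tool([
  [[-0.0007,0.03,0.0018],[0.0003,0.0245,0.0016]],
  [[-0.0007,0.03,0.0018],[0.0003,0.0245,0.0016]],
  [[-0.0007,0.03,0.0018],[0.0003,0.0245,0.0016]],
  [[-0.0007,0.03,0.0018],[0.0003,0.0245,0.0016]],
  [[-0.0007,0.03,0.0018],[0.0003,0.0245,0.0016]],
  [[-0.0007,0.03,0.0018],[0.0003,0.0245,0.0016]],
  [[-0.0007,0.03,0.0018],[0.0003,0.0245,0.0016]],
  [[-0.0007,0.03,0.0018],[0.0003,0.0245,0.0016]],
  [[-0.0007,0.03,0.0018],[0.0003,0.0245,0.0016]],
  [[-0.0007,0.03,0.0018],[0.0003,0.0245,0.0016]],
], hand=0.073)

```text
t: 10.38
ee_pos: [0.5439, -0.0258, 0.2433]
tool_rot: [-3.136, -0.247, -0.137]
ft_force: [0.4, -0.0, -0.3]
gripper_width: 0.0729
finger_force: 0.0
```

Emit:
drive_tool([
  [[-0.0007,0.03,0.0018],[0.0003,0.0245,0.0016]],
  [[-0.0007,0.03,0.0018],[0.0003,0.0245,0.0016]],
  [[-0.0007,0.03,0.0018],[0.0003,0.0245,0.0016]],
  [[-0.0007,0.03,0.0018],[0.0003,0.0245,0.0016]],
  [[-0.0007,0.03,0.0018],[0.0003,0.0245,0.0016]],
  [[-0.0007,0.03,0.0018],[0.0003,0.0245,0.0016]],
  [[-0.0007,0.03,0.0018],[0.0003,0.0245,0.0016]],
  [[-0.0007,0.03,0.0018],[0.0003,0.0245,0.0016]],
  [[-0.0007,0.03,0.0018],[0.0003,0.0245,0.0016]],
  [[-0.0007,0.03,0.0018],[0.0003,0.0245,0.0016]],
])

```text
t: 11.22
ee_pos: [0.5012, -0.3227, 0.2214]
tool_rot: [-3.127, -0.491, -0.156]
ft_force: [0.8, -0.1, 1.1]
gripper_width: 0.0728
finger_force: 0.0
```

Emit:
drive_tool([
  [[0,0,0],[0,0,0]],
  [[0,0,0],[0,0,0]],
  [[0,0,0],[0,0,0]],
])

```text
t: 11.47
ee_pos: [0.5015, -0.3207, 0.2206]
tool_rot: [-3.125, -0.489, -0.157]
ft_force: [0.6, 0.9, 0.3]
gripper_width: 0.0728
finger_force: 0.0
```

```bash
python3 a.py B w2
```

```text
11.4667 [ 0.50146973 -0.32071289  0.22063395] 0.07277771340910691 [0.59667301 0.85476528 0.26177374]
2 rows: [0.0002, 0.0006, -0.0012] [0.0004, -0.0001, 0.0005]
8 rows: [0.0, 0.0002, 0.0143] [0.0001, -0.0, 0.0001]
10 rows: [0.0, 0.0001, 0.0115] [0.0001, -0.0, 0.0001]
```

View pics/w2.png

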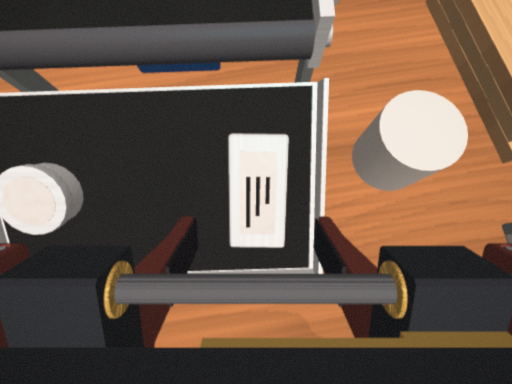

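The tin is centred at column 257 and the tray wall is near column 310, about 25 mm from its edge. I'll narrow the opening a little before going down.

Emit:
drive_tool([
  [[0,0.0002,0.0115],[0,0,0]],
  [[0,0.0002,0.0115],[0,0,0]],
  [[0,0.0002,0.0115],[0,0,0]],
  [[0,0.0002,0.0115],[0,0,0]],
  [[0,0.0002,0.0115],[0,0,0]],
  [[0,0,0.0115],[0,0,0]],
  [[0,0,0.0115],[0,0,0]],
  [[0,0,0.0115],[0,0,0]],
  [[0,0,0.0115],[0,0,0]],
  [[0,0,0.0115],[0,0,0]],
], hand=0.067)

```text
t: 12.35
ee_pos: [0.555, -0.329, 0.1171]
tool_rot: [-3.125, -0.488, -0.158]
ft_force: [-0.0, -0.6, -0.6]
gripper_width: 0.0669
finger_force: 0.0
```

Emit:
drive_tool([
  [[0,0,0],[0,0,0]],
  [[0,0,0],[0,0,0]],
  [[0,0,0],[0,0,0]],
  [[0,0,0],[0,0,0]],
  [[0,0,0],[0,0,0]],
  [[0,0,0],[0,0,0]],
], hand=0.03, squeeze=30)

```text
t: 12.85
ee_pos: [0.5542, -0.3291, 0.1186]
tool_rot: [-3.126, -0.488, -0.158]
ft_force: [0.0, 0.7, -2.7]
gripper_width: 0.0536
finger_force: 30.0
```

Emit:
drive_tool([
  [[0,0,-0.006],[0,0,0]],
  [[0,0,-0.01],[0,0,0]],
  [[0,0,-0.012],[0,0,0]],
  [[0,0,-0.015],[0,0,0]],
  [[0,0,-0.015],[0,0,0]],
  [[0,0,-0.015],[0,0,0]],
  [[0,0,-0.015],[0,0,0]],
  [[0,0,-0.012],[0,0,0]],
  [[0,0,0],[0,0,0]],
  [[0,0,0],[0,0,0]],
])

```text
t: 13.68
ee_pos: [0.5077, -0.3238, 0.208]
tool_rot: [-3.128, -0.49, -0.157]
ft_force: [0.2, -0.0, -2.8]
gripper_width: 0.0538
finger_force: 30.0
```

```bash
python3 p.py -0.058
```

```text
13.6833 [ 0.5077013  -0.3238307   0.20803431] 0.05381333324753716 [ 0.165214   -0.03787448 -2.80393047] 29.980272352695465
5 rows: [0.0016, -0.0114, -0.0153] [0.0, 0.0, 0.0]
20 rows: [0.0001, -0.0214, 0.0051] [-0.0002, -0.0245, -0.0016]
2 rows: [-0.0068, -0.2422, 0.012] [-0.0023, -0.245, -0.0165]
```

Emit:
drive_tool([
  [[0.0016,-0.0114,-0.0153],[0,0,0]],
  [[0.0016,-0.0114,-0.0153],[0,0,0]],
  [[0.0016,-0.0114,-0.0153],[0,0,0]],
  [[0.0016,-0.0114,-0.0153],[0,0,0]],
  [[0.0016,-0.0114,-0.0153],[0,0,0]],
])

```text
t: 14.1
ee_pos: [0.4874, -0.2625, 0.2786]
tool_rot: [-3.125, -0.487, -0.158]
ft_force: [0.2, -0.3, -1.8]
gripper_width: 0.0536
finger_force: 30.0
```

Emit:
drive_tool([
  [[0.0001,-0.0214,0.0051],[-0.0002,-0.0245,-0.0016]],
  [[0.0001,-0.0214,0.0051],[-0.0002,-0.0245,-0.0016]],
  [[0.0001,-0.0214,0.0051],[-0.0002,-0.0245,-0.0016]],
  [[0.0001,-0.0214,0.0051],[-0.0002,-0.0245,-0.0016]],
  [[0.0001,-0.0214,0.0051],[-0.0002,-0.0245,-0.0016]],
  [[0.0001,-0.0214,0.0051],[-0.0002,-0.0245,-0.0016]],
  [[0.0001,-0.0214,0.0051],[-0.0002,-0.0245,-0.0016]],
  [[0.0001,-0.0214,0.0051],[-0.0002,-0.0245,-0.0016]],
  [[0.0001,-0.0214,0.0051],[-0.0002,-0.0245,-0.0016]],
  [[0.0001,-0.0214,0.0051],[-0.0002,-0.0245,-0.0016]],
])

```text
t: 14.93
ee_pos: [0.5381, -0.0528, 0.2334]
tool_rot: [-3.135, -0.242, -0.137]
ft_force: [0.4, 0.4, -2.6]
gripper_width: 0.0542
finger_force: 30.0
```

Emit:
drive_tool([
  [[0.0001,-0.0214,0.0051],[-0.0002,-0.0245,-0.0016]],
  [[0.0001,-0.0214,0.0051],[-0.0002,-0.0245,-0.0016]],
  [[0.0001,-0.0214,0.0051],[-0.0002,-0.0245,-0.0016]],
  [[0.0001,-0.0214,0.0051],[-0.0002,-0.0245,-0.0016]],
  [[0.0001,-0.0214,0.0051],[-0.0002,-0.0245,-0.0016]],
  [[0.0001,-0.0214,0.0051],[-0.0002,-0.0245,-0.0016]],
  [[0.0001,-0.0214,0.0051],[-0.0002,-0.0245,-0.0016]],
  [[0.0001,-0.0214,0.0051],[-0.0002,-0.0245,-0.0016]],
  [[0.0001,-0.0214,0.0051],[-0.0002,-0.0245,-0.0016]],
  [[0.0001,-0.0214,0.0051],[-0.0002,-0.0245,-0.0016]],
])

```text
t: 15.77
ee_pos: [0.5733, 0.1586, 0.1837]
tool_rot: [-3.139, 0.003, -0.12]
ft_force: [-0.0, -0.3, -2.2]
gripper_width: 0.0536
finger_force: 30.0
```

Emit:
drive_tool([
  [[0,0,0],[0,0,0]],
  [[0,0,0],[0,0,0]],
  [[0,0,0],[0,0,0]],
])

```text
t: 16.02
ee_pos: [0.5731, 0.157, 0.1841]
tool_rot: [-3.139, 0.002, -0.12]
ft_force: [0.6, -0.9, -2.5]
gripper_width: 0.0535
finger_force: 30.0
```

```bash
python3 p.py -0.058
python3 - <<'E'
from h import *
cv2.imwrite("pics/w3.png",np.ascontiguousarray(grab_frame("wrist")["color"][:,:,::-1]))
E
```

```text
16.0167 [0.57307517 0.15702005 0.18409363] 0.05345395170565016 [ 0.63069701 -0.88781036 -2.50757401] 29.980054199695587
5 rows: [-0.0055, -0.0115, -0.0191] [0.0, 0.0, 0.0]
20 rows: [0.0014, 0.0029, 0.0047] [-0.0001, 0.0001, 0.0]
2 rows: [0.0, 0.0003, -0.0005] [-0.0012, 0.0011, 0.0002]
```

View pics/w3.png

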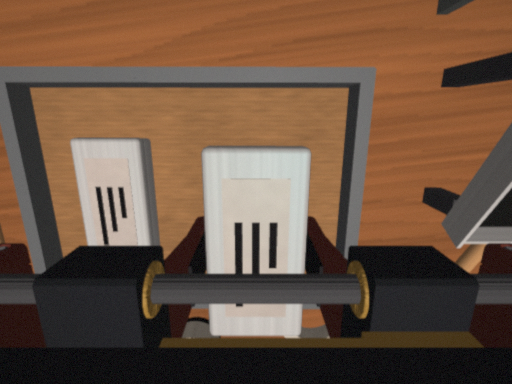

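The first tin lies flat on the left (column 110). The held one is straight at column 256 with clear room on both sides. The first tin touched at TCP z of about 0.105, so I'll lower to 0.108 and feel from there.

Emit:
drive_tool([
  [[0,0,0.008],[0,0,0]],
  [[0,0,0.01],[0,0,0]],
  [[0,0,0.01],[0,0,0]],
  [[0,0,0.01],[0,0,0]],
  [[0,0,0.01],[0,0,0]],
  [[0,0,0.01],[0,0,0]],
  [[0,0,0.008],[0,0,0]],
  [[0,0,0.006],[0,0,0]],
  [[0,0,0.003],[0,0,0]],
  [[0,0,0],[0,0,0]],
])

```text
t: 16.9
ee_pos: [0.5728, 0.1575, 0.109]
tool_rot: [-3.139, 0.003, -0.12]
ft_force: [0.4, -0.5, -3.2]
gripper_width: 0.0538
finger_force: 30.0
```

Emit:
drive_tool([
  [[0,0,0.0005],[0,0,0]],
  [[0,0,0],[0,0,0]],
])

```text
t: 17.07
ee_pos: [0.5735, 0.1577, 0.1097]
tool_rot: [-3.138, 0.001, -0.12]
ft_force: [-0.6, -0.5, -3.1]
gripper_width: 0.0539
finger_force: 30.0
```

Emit:
drive_tool([
  [[0,0,0.001],[0,0,0]],
  [[0,0,0.001],[0,0,0]],
  [[0,0,0],[0,0,0]],
])

```text
t: 17.32
ee_pos: [0.5732, 0.1575, 0.1074]
tool_rot: [-3.139, 0.001, -0.12]
ft_force: [-0.2, -0.0, -2.6]
gripper_width: 0.054
finger_force: 30.0
```

Emit:
drive_tool([
  [[0,0,0.001],[0,0,0]],
  [[0,0,0.001],[0,0,0]],
  [[0,0,0],[0,0,0]],
])

```text
t: 17.57
ee_pos: [0.5731, 0.1575, 0.1051]
tool_rot: [-3.139, 0.002, -0.12]
ft_force: [-0.6, 0.3, -1.7]
gripper_width: 0.0539
finger_force: 30.0
```

Emit:
drive_tool([
  [[0,0,0.001],[0,0,0]],
  [[0,0,0.0005],[0,0,0]],
  [[0,0,0],[0,0,0]],
])

```text
t: 17.82
ee_pos: [0.5731, 0.1576, 0.1037]
tool_rot: [-3.139, 0.002, -0.12]
ft_force: [-0.2, -0.5, -2.9]
gripper_width: 0.054
finger_force: 30.0
```

Emit:
drive_tool([
  [[0,0,0.001],[0,0,0]],
  [[0,0,0.0005],[0,0,0]],
  [[0,0,0],[0,0,0]],
])

```text
t: 18.07
ee_pos: [0.5732, 0.1576, 0.1027]
tool_rot: [-3.139, 0.001, -0.12]
ft_force: [-1.5, -1.5, 2.5]
gripper_width: 0.0539
finger_force: 30.0
```

Contact again, with about 5 N change. I'll seat it slightly, release and retreat.

Emit:
drive_tool([
  [[0,0,0.0005],[0,0,0]],
  [[0,0,0],[0,0,0]],
  [[0,0,0],[0,0,0]],
])

```text
t: 18.32
ee_pos: [0.5732, 0.1576, 0.1023]
tool_rot: [-3.139, 0.001, -0.12]
ft_force: [-2.3, -1.2, 5.5]
gripper_width: 0.0541
finger_force: 30.0
```

Emit:
drive_tool([
  [[0,0,0],[0,0,0]],
  [[0,0,0],[0,0,0]],
  [[0,0,0],[0,0,0]],
  [[0,0,0],[0,0,0]],
], hand=0.068)

```text
t: 18.65
ee_pos: [0.5732, 0.1576, 0.1017]
tool_rot: [-3.139, 0.002, -0.12]
ft_force: [0.4, 0.6, -0.2]
gripper_width: 0.0677
finger_force: 0.0
```

Emit:
drive_tool([
  [[0,0,-0.006],[0,0,0]],
  [[0,0,-0.012],[0,0,0]],
  [[0,0,-0.02],[0,0,0]],
  [[0,0,-0.03],[0,0,0]],
  [[0,0,-0.03],[0,0,0]],
  [[0,0,-0.03],[0,0,0]],
  [[0,0,-0.02],[0,0,0]],
  [[0,0,0],[0,0,0]],
  [[0,0,0],[0,0,0]],
  [[0,0,0],[0,0,0]],
])

```text
t: 19.48
ee_pos: [0.573, 0.1569, 0.2497]
tool_rot: [-3.139, 0.002, -0.12]
ft_force: [-0.2, 0.1, -0.5]
gripper_width: 0.0681
finger_force: 0.0
```

Run:
```python
from h import *
a=[grab_frame(n)["color"][:,:,::-1] for n in("side","wrist")]
cv2.imwrite("pics/end.png",np.vstack([cv2.resize(np.ascontiguousarray(a[0][80:300,100:340]),(400,300)),cv2.resize(np.ascontiguousarray(a[1]),(400,300))]))
```

```text
(no output)
```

View pics/end.png

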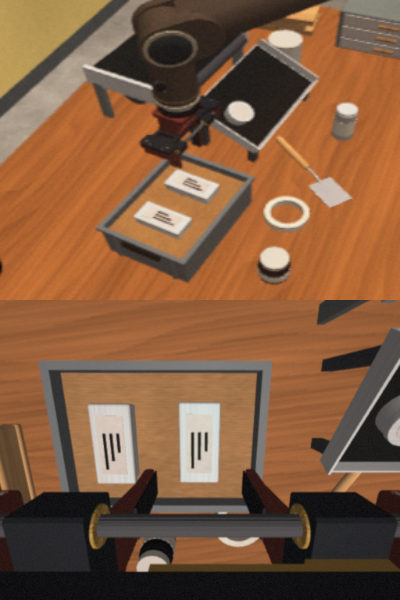

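Both tins lie flat, lid up and side by side on the board (wrist view columns 112 and 200). The round tin is still in the tray, and the gripper is clear.

```bash
python3 -c "from cell import *;print(job_done())"
```

```text
the job is handed in; nothing more can be done
None
```

Both rectangular tins now lie flat, lid up and side by side on the tote's layer board, each felt down to contact and let go; the round tin is still in the tray and I saw nothing else moved; the job is handed in, but no verdict was returned.

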